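# Find the rocking corner of a casting slab and wedge it

### The arm

A 6-joint arm with a two-finger parallel gripper is mounted at the origin on a cart in front of the work surface, level with it; the furniture and walls round the work are solid. World frame = base frame: x ahead of the robot, y to its left, z up, the work surface at z = 0. Lengths are in mm, angles in degrees, forces in N, time in s.
With the tool pointing down it reaches from about 375 to 975 mm from the base axis. Payload 3.8 kg.
Tool frame: the origin (TCP) lies at the very end of the fingers, on their centre line; the grasp point (between the pads) lies 19 mm behind it (manip.grip_depth is the distance from the TCP to the grasp point, in mm); z points along the fingers, y is the line along which they close (so a half turn about z gives the same grasp; the last joint's range is limited). The gripper opens to 88 mm and grips with 3 to 60 N. Pads are 18 mm wide; open, the fingers measure 123 mm over their backs; the gripper's body (75 mm by 187 mm) begins 45 mm behind the grasp point.
Start: joints at [-2.114, 15.12, 91.902, -0, 72.978, -2.114], TCP at [674.995, -0.002, 214.606] pointing down, gripper open.
Joint ranges: [-150.88, 150.88], [-54.13, 125.18], [17.81, 147.31], [-75.09, 255.09], [0, 152.58], [-146.25, 146.25]. Speed limits (degrees/s): [147.25, 147.25, 180, 180, 180, 180].

### API

Orientations are given as a 3x3 rotation matrix whose columns are the frame's x, y, z axes.
In Python, from rig import manip gives the robot as it stands. The module is installed in compiled form; this text tells all that it offers.
- The arm moves only by the shell command python3 -m creep 'ROWS' [OPENING] [FORCE]. ROWS is JSON, a list of rows, each an object with "travel": the shift along the tool's x, y, z in cm, a list of three; "angular": the turn, a rotation vector about the tool's x, y, z in rad, a list of three. A call has 1 to 20 rows; each row is the pose to reach, as a shift and turn from the pose commanded when the call began, along the tool's axes at that moment; what a row does not reach only later rows make up. A row lasts 1/12 s, in which the tool goes at most 41.7 mm and 7.16 degrees, less where a joint would pass 70% of its speed; a pose out of reach is approached as far as the arm can. A call with a gripper value outside its range is refused whole. OPENING is the closure, from -1 (fully open) to 1 (shut), set as the call begins (- or left out, the last holds). The fingers move at their own pace and stop on an object; FORCE is the grip in N (left out, the last holds). Time passes only in rows, so rows that repeat a pose let the fingers close. It gives the time, the measured TCP pose, the force, the opening and the grip force at its end, in the units of the state.
- manip.observe(): the state, without advancing time (a new reading comes with each control period).
- manip.capture(name): name is "scene" or "side" or "wrist"; returns (picture, depth): 480x640x3 uint8, red, green, blue; 480x640 float32, mm along the optical axis (not along the pixel's ray), 0 where there is no reading.
- manip.get_calibration(name): a dict with "fx", "fy", "cx", "cy" (pixels), "R" (3x3) and "t" (3): a world point X has camera coordinates R X + t. Camera axes: x right, y down, z forward; pixel columns grow to the right and rows downward; lengths in mm; the calibration is good to about 2 mm. A picture is of the moment at which its call begins: read the wrist's pose just before it. get_calibration takes no time and is no camera call; for the wrist camera it gives the pose at the moment of the call.
- manip.hand_in(): hands the job in; it is judged then, once.
Trained networks look in the newest picture that a camera, given by its name, has taken for a name from the list of things; names that differ only in an ending like _2 or _b are one class to them, and where a whole thing is asked for, a point or a joint stands for the part that bears it (a point fixed in the world has none). Each returns a list of dicts, best first, with "p" (0 to 1); they miss things now and then, are a little off and sometimes report something else, mostly with a low value. They report only what shows in the picture. A call takes as long as a camera call.
- manip.recognise(camera, query): "box" ([centre column, centre row, width, height] in pixels, round what is visible of it).
- manip.trace(camera, query): "region" (480x640 bool, what is visible of it) and "box" ([centre column, centre row, width, height] in pixels, round what is visible of it).
- manip.place_of(camera, query): "point" ([column, row] in pixels: a listed point, or the origin of a listed thing).
The state is a dict: "time_s": time; "joint_pos": joint angles; "joint_velocities": joint speeds; "joint_efforts": joint torques, N m; "ee_pos": TCP position; "ee_rot": TCP orientation; "force": force on the tool from outside, world axes, zero at the start; "wrist_torque": the same for the moment, N m; "grip_width": finger opening in mm; "grasp_force": force on a finger pad.
Only numpy, scipy, OpenCV 4.12 (cv2) and the standard library are available. Lean on these libraries where they do the work, as an engineer would, in place of code of your own. Each camera call takes 0.05 s, during which the arm holds its last target. There are 200 camera calls.

### The job

The marble slab rocks because one of its four feet is soft: press down gently on the cork pads at its corners, above the feet, one after another to feel which one gives. Push the wooden wedge in under that corner, straight across the slab's edge with its nose towards the foot, until it is snug with the slab still lying level, and let go of it. Then press each pad once more with about 1 kg, in the order near left, far left, far right, near right, to show that none gives; never press the slab harder than 3 kg, and leave the two stones where they are.

Things in the scene. Friction and masses are not known exactly. Their poses are not given: they have to be found in the camera images.
- base: flat plywood base board, 230 (x) x 320 (y) x 14 mm, fixed; origin at the centre of its underside; x roughly away from the robot, y to the left. Amid each side stands a batten 50 mm long, 8 mm thick, 16 mm above the board, that keeps the slab from sliding (2.5 mm of play); the corners are open. Four equal-looking black rubber feet (18 mm across, 10 mm high) on it carry the slab.
- slab: square marble slab 200 x 200 x 15 mm, 1.5 kg, loose and level on the four feet: underside 24 mm, top 39 mm above the table, a 10 mm gap over the board. Origin at the centre of its underside, axes as the base. Three feet are hard rubber (give under 1 mm at 10 N); one (by eye alike, another each time) yields from 3 N on, has sunk its full 4 mm at 5 N and comes back when let go.
- wedge: loose wooden wedge 64 mm long (x axis, thin nose at +x), 26 mm wide, 70 g, flat on the table left or right of the base; origin at the centre of its underside. Nose 5 mm thick; the top rises evenly to 14 mm over 45 mm (10 mm thick 25 mm behind the nose), then level. Grip block on the heel: 20 mm long (x), 16 mm wide (y), up to 45 mm above the underside.
- wedge_grip (a point): point to grip on the wedge's grip block, 22 mm behind its origin (x = -0.022), 36 mm above its underside (the block stands clear from 14 to 45 mm, above the wider wedge); wedge axes
- wedge_nose (a point): middle of the wedge's nose face, 32 mm ahead of its origin, 2.5 mm above its underside. Pushed straight in across a slab edge in line with a foot, the nose has 31 mm under the slab before it meets the foot
- near_left (a point): centre of the top of the round cork pad (32 mm across, 3 mm thick, its top 42 mm above the table) stuck on the slab straight above the near left foot (near = towards the robot, left = +y), 60 mm from the slab's centre lines, 40 mm in from both edges: where to press this corner. The cork itself gives less than 1 mm
- far_left (a point): centre of the top of the round cork pad (32 mm across, 3 mm thick, its top 42 mm above the table) stuck on the slab straight above the far left foot (near = towards the robot, left = +y), 60 mm from the slab's centre lines, 40 mm in from both edges: where to press this corner. The cork itself gives less than 1 mm
- far_right (a point): centre of the top of the round cork pad (32 mm across, 3 mm thick, its top 42 mm above the table) stuck on the slab straight above the far right foot (near = towards the robot, left = +y), 60 mm from the slab's centre lines, 40 mm in from both edges: where to press this corner. The cork itself gives less than 1 mm
- near_right (a point): centre of the top of the round cork pad (32 mm across, 3 mm thick, its top 42 mm above the table) stuck on the slab straight above the near right foot (near = towards the robot, left = +y), 60 mm from the slab's centre lines, 40 mm in from both edges: where to press this corner. The cork itself gives less than 1 mm
- stone_oval: bystander: loose flat grey oval stone, 28x49x14 mm, on the side of the base board where the wedge is not; origin at the centre of its underside
- stone_eye: bystander: loose dark blue stone with a painted eye, 36x41x15 mm; origin at the centre of its underside

How it is judged (in metres and radians):
On the way, in this order (a step that is already met when the one before it is completed fails the run):
1. the wedge is pushed in under a corner of the slab and let go ((horizontal distance between wedge_nose and near_left below 0.036 m or horizontal distance between wedge_nose and far_left below 0.036 m or horizontal distance between wedge_nose and far_right below 0.036 m or horizontal distance between wedge_nose and near_right below 0.036 m) and height (world z) of wedge_nose below 0.025 m and contact force between the fingers and wedge below 0.1 N), for 0.2 s.
2. the near left corner is pressed with more than 6 N and the slab stays level within 0.015 rad (contact force between the fingers and slab above 6 N and horizontal distance between the grasp point and near_left below 0.03 m and angle between slab's own z axis and vertical below 0.015 rad), for 0.15 s.
3. the far left corner is pressed with more than 6 N and the slab stays level within 0.015 rad (contact force between the fingers and slab above 6 N and horizontal distance between the grasp point and far_left below 0.03 m and angle between slab's own z axis and vertical below 0.015 rad), for 0.15 s.
4. the far right corner is pressed with more than 6 N and the slab stays level within 0.015 rad (contact force between the fingers and slab above 6 N and horizontal distance between the grasp point and far_right below 0.03 m and angle between slab's own z axis and vertical below 0.015 rad), for 0.15 s.
5. the near right corner is pressed with more than 6 N and the slab stays level within 0.015 rad (contact force between the fingers and slab above 6 N and horizontal distance between the grasp point and near_right below 0.03 m and angle between slab's own z axis and vertical below 0.015 rad), for 0.15 s.
At the end, for the whole second after the job is handed in: The wedge lies on the base board at rest with its nose under the slab, within 36 mm (horizontally) of the point above a foot; the slab is at rest and level within 0.009 rad (about 1 mm at the wedged corner); nothing is held ((horizontal distance between wedge_nose and near_left below 0.036 m or horizontal distance between wedge_nose and far_left below 0.036 m or horizontal distance between wedge_nose and far_right below 0.036 m or horizontal distance between wedge_nose and near_right below 0.036 m) and height (world z) of wedge_nose below 0.025 m and angle between slab's own z axis and vertical below 0.009 rad and linear speed of each of slab, wedge below 0.01 m/s); the robot touches nothing.
It fails at once if the slab is pressed by the fingers with more than 30 N (contact force between the fingers and slab above 30 N).
It fails at once if the stone oval is pushed more than 20 mm (distance of stone_oval from where it was at the start of the episode above 0.02 m).
It fails at once if the stone eye is pushed more than 20 mm (distance of stone_eye from where it was at the start of the episode above 0.02 m).
It also fails if it takes over 72 s, if anything falls off the work surface, if the arm or the gripper's body presses on something with over 40 N, if the wrist force passes 120 N, or if a joint passes its speed limit or range.

## Working session

There is one attempt and no reset: what is moved stays moved. The work goes in short steps, Python scripts to look and compute and a shell command to move; the robot and the scene stay as the last step left them, time stands still between calls to the robot, and variables do not carry over. Pictures are saved under pics/ and viewed, at most 10 in all, crops included, and the job is handed in when it is done.

```bash
mkdir -p pics; cat > h.py <<'E'
import numpy as np, cv2
from rig import manip
def ray(c,uv):
    k=manip.get_calibration(c);R=np.array(k['R']);t=np.array(k['t'])
    d=R.T@np.array([(uv[0]-k['cx'])/k['fx'],(uv[1]-k['cy'])/k['fy'],1]);return -R.T@t,d
def onz(c,uv,z):
    o,d=ray(c,uv);return o+d*(z-o[2])/d[2]
def cloud(c,dep):
    k=manip.get_calibration(c);v,u=np.mgrid[:480,:640]
    P=np.stack([(u-k['cx'])/k['fx']*dep,(v-k['cy'])/k['fy']*dep,dep],-1)
    return (P-np.array(k['t']))@np.array(k['R'])
E
python3 - <<'E'
from h import *
Z=dict(near_left=42,far_left=42,far_right=42,near_right=42,wedge_grip=36,wedge_nose=2.5,wedge=0,stone_oval=0,stone_eye=0,slab=24)
ims=[]
for c in ('scene','side'):
    im,d=manip.capture(c);cv2.imwrite(f'pics/{c}0.png',im[...,::-1])
    for q,z in Z.items():
        r=manip.place_of(c,q)[:2]
        print(c,q,[(round(x['p'],2),np.round(x['point']),np.round(onz(c,x['point'],z)[:2],1)) for x in r])
s=manip.observe();print(s['time_s'],s['force'],s['ee_rot'],s['grip_width'])
E
```

```text
scene near_left [(0.78, array([280., 276.]), array([513.8, 128.1]))]
scene far_left [(0.73, array([236., 249.]), array([633.6, 100.2]))]
scene far_right [(0.94, array([274., 218.]), array([617.1, -23. ]))]
scene near_right [(0.67, array([316., 242.]), array([497.4,   8.2]))]
scene wedge_grip [(0.78, array([224., 364.]), array([497.9, 334.3]))]
scene wedge_nose [(0.69, array([197., 372.]), array([547. , 350.3]))]
scene wedge []
scene stone_oval [(0.55, array([365., 184.]), array([ 505.9, -301.9]))]
scene stone_eye [(0.58, array([418., 191.]), array([ 370., -333.]))]
scene slab [(0.81, array([277., 250.]), array([567.5,  49.5]))]
side near_left [(0.6, array([322., 206.]), array([519.8, 136. ])), (0.19, array([314., 162.]), array([497.8, 316.1]))]
side far_left [(0.79, array([371., 217.]), array([624.3, 100.4]))]
side far_right [(0.87, array([369., 250.]), array([613.3,  -4.3])), (0.24, array([375., 215.]), array([634.9, 106.6]))]
side near_right [(0.65, array([309., 243.]), array([494.6,  13. ]))]
side wedge_grip [(0.76, array([316., 164.]), array([502.8, 320.9]))]
side wedge_nose [(0.82, array([337., 171.]), array([558.7, 342.5]))]
side wedge [(0.52, array([326., 171.]), array([529.4, 344.4]))]
side stone_oval [(0.62, array([312., 415.]), array([ 509.5, -324. ]))]
side stone_eye [(0.87, array([214., 410.]), array([ 362.6, -317.9]))]
side slab [(0.68, array([345., 233.]), array([568.3,  66.2])), (0.51, array([336., 171.]), array([553. , 305.3]))]
1.1 [-0.03589789  0.70032797  0.23672031] [[ 2.88838664e-05  9.99999999e-01 -4.02159589e-05]
 [ 1.00000000e+00 -2.88837108e-05  3.86851682e-06]
 [ 3.86735523e-06 -4.02160706e-05 -9.99999999e-01]] 88.56786787528696
```

```bash
python3 - <<'E'
import cv2,numpy as np
a=cv2.imread('pics/scene0.png')[130:430,130:530];b=cv2.imread('pics/side0.png')[120:420,150:550]
cv2.imwrite('pics/both.png',np.hstack([a,b]))
E
```

```text
(no output)
```

View pics/both.png

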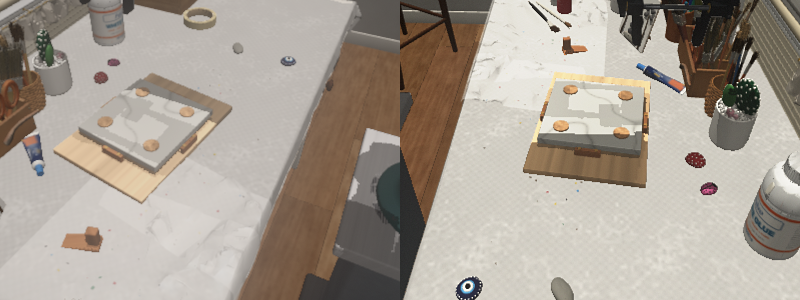

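```bash
python3 -m creep '[{"travel":[2,-4,0],"angular":[0,0,0]},{"travel":[5,-9,-4],"angular":[0,0,0]},{"travel":[7,-12,-8],"angular":[0,0,0]},{"travel":[9,-14,-12],"angular":[0,0,0]},{"travel":[9,-14,-14],"angular":[0,0,0]},{"travel":[9,-14,-14],"angular":[0,0,0]},{"travel":[9,-14,-14],"angular":[0,0,0]}]' 1 10
python3 - <<'E'
from h import *
Z=dict(near_left=42,far_left=42,far_right=42,near_right=42,wedge_grip=36,wedge_nose=2.5,slab=24)
c='wrist'
im,d=manip.capture(c);cv2.imwrite(f'pics/{c}0.png',im[...,::-1]);np.save('d.npy',d);np.save('P.npy',cloud(c,d))
for q,z in Z.items():
    r=manip.place_of(c,q)[:3]
    print(c,q,[(round(x['p'],2),np.round(x['point']),np.round(onz(c,x['point'],z)[:2],1)) for x in r])
s=manip.observe();print(s['time_s'],s['force'],s['grip_width'])
E
```

```text
time_s: 1.68
ee_pos: [535.9, 91.8, 362.2]
ee_rot: [[-0.002, 1.0, 0.011], [1.0, 0.002, 0.002], [0.002, 0.011, -1.0]]
force: [1.0, 0.2, 0.6]
grip_width: 43.6
grasp_force: 0.0
wrist near_left [(0.75, array([299., 156.]), array([513.7, 124.1]))]
wrist far_left [(0.83, array([393., 170.]), array([623.5, 107.4]))]
wrist far_right [(0.72, array([379., 263.]), array([609.6,  -8.8]))]
wrist near_right [(0.98, array([286., 250.]), array([492.4,   8.5]))]
wrist wedge_grip []
wrist wedge_nose []
wrist slab [(0.63, array([336., 208.]), array([555.9,  58. ]))]
2.0833 [0.37249188 0.31873129 0.56322759] 11.420082250776266
```

```bash
cat > pads.py <<'E'
from h import *
def pads(c,im,est):
    hsv=cv2.cvtColor(im,cv2.COLOR_RGB2HSV)
    m=((hsv[...,0]<16)&(hsv[...,1]>80)&(hsv[...,2]>80)).astype(np.uint8)
    n,l,st,ce=cv2.connectedComponentsWithStats(m);out=[]
    for i in range(1,n):
        if st[i,4]>60:
            p=onz(c,ce[i],42)[:2]
            j=np.argmin(np.linalg.norm(est-p,axis=1))
            if np.linalg.norm(est[j]-p)<22: out.append((j,st[i,4],np.round(p,1)))
    return sorted(out,key=lambda o:o[0])
E
python3 - <<'E'
from pads import *
est=np.array([[513,126],[624,105],[611,-12],[494,9.]])
for c in ('wrist','scene','side'):
    im=cv2.imread(f'pics/{c}0.png')[...,::-1].copy()
    print(c,pads(c,im,est))
P=np.load('P.npy');z=P[...,2];m=(z>33)&(z<46)&(abs(P[...,0]-560)<170)&(abs(P[...,1]-55)<170)
q=P[m][:,:2].astype(np.float32);print(m.sum(),np.median(z[m]),cv2.minAreaRect(q))
E
```

```text
wrist [(np.int64(0), np.int32(483), array([510.4, 123.5])), (np.int64(1), np.int32(418), array([626.1, 105.3])), (np.int64(2), np.int32(360), array([608.5, -10. ])), (np.int64(3), np.int32(397), array([493.2,   7.6]))]
scene [(np.int64(0), np.int32(130), array([513.3, 125.9])), (np.int64(1), np.int32(111), array([631.7, 109. ])), (np.int64(2), np.int32(65), array([614.7,  -7. ])), (np.int64(3), np.int32(98), array([495.5,   8.3]))]
side [(np.int64(0), np.int32(88), array([514.7, 124.7])), (np.int64(1), np.int32(108), array([634.2, 107.5])), (np.int64(2), np.int32(82), array([614.8, -16.1])), (np.int64(3), np.int32(75), array([495.6,   1. ]))]
22106 34.399078433615884 ((564.836669921875, 56.11195373535156), (199.48602294921875, 199.44935607910156), 81.56836700439453)
```

View pics/wrist0.png

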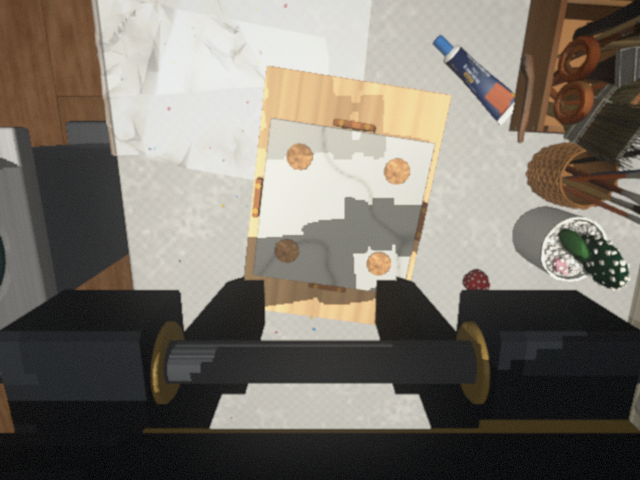

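```bash
python3 -m creep '[{"travel":[3.5,-2.3,4],"angular":[0,0,0]},{"travel":[3.5,-2.3,8],"angular":[0,0,0]},{"travel":[3.5,-2.3,12],"angular":[0,0,0]},{"travel":[3.5,-2.3,16],"angular":[0,0,0]},{"travel":[3.5,-2.3,20],"angular":[0,0,0]},{"travel":[3.5,-2.3,24],"angular":[0,0,0]},{"travel":[3.5,-2.3,27],"angular":[0,0,0]},{"travel":[3.5,-2.3,29],"angular":[0,0,0]},{"travel":[3.5,-2.3,30],"angular":[0,0,0]},{"travel":[3.5,-2.3,30.5],"angular":[0,0,0]},{"travel":[3.5,-2.3,30.5],"angular":[0,0,0]},{"travel":[3.5,-2.3,30.5],"angular":[0,0,0]}]'
python3 -m creep '[{"travel":[0,0,0.4],"angular":[0,0,0]},{"travel":[0,0,0.6],"angular":[0,0,0]},{"travel":[0,0,0.7],"angular":[0,0,0]},{"travel":[0,0,0.7],"angular":[0,0,0]},{"travel":[0,0,0.7],"angular":[0,0,0]}]'
```

```text
time_s: 3.08
ee_pos: [513.3, 125.1, 50.7]
ee_rot: [[0.0, 1.0, 0.002], [1.0, -0.0, 0.0], [0.0, 0.002, -1.0]]
force: [-0.5, 0.4, 0.3]
grip_width: 0.4
grasp_force: 0.0
time_s: 3.5
ee_pos: [512.2, 125.1, 43.0]
ee_rot: [[-0.0, 1.0, 0.001], [1.0, 0.0, 0.0], [0.0, 0.001, -1.0]]
force: [0.2, -0.5, 0.5]
grip_width: 0.6
grasp_force: 0.0
```

```bash
R='[{"travel":[0,0,0.05],"angular":[0,0,0]},{"travel":[0,0,0.1],"angular":[0,0,0]},{"travel":[0,0,0.1],"angular":[0,0,0]}]'; python3 -m creep '[{"travel":[0,0,0.05],"angular":[0,0,0]},{"travel":[0,0,0.1],"angular":[0,0,0]},{"travel":[0,0,0.1],"angular":[0,0,0]}]' | egrep 'pos|force:'
python3 -m creep '[{"travel":[0,0,0.05],"angular":[0,0,0]},{"travel":[0,0,0.05],"angular":[0,0,0]},{"travel":[0,0,0.05],"angular":[0,0,0]}]' | egrep 'pos|force:'
```

```text
ee_pos: [512.0, 125.0, 41.6]
force: [0.9, 0.1, -0.6]
grasp_force: 0.0
ee_pos: [511.9, 125.0, 41.0]
force: [0.4, 0.1, 0.1]
grasp_force: 0.0
```

```bash
for i in 1; do :; done; python3 -m creep '[{"travel":[0,0,0.05],"angular":[0,0,0]},{"travel":[0,0,0.05],"angular":[0,0,0]},{"travel":[0,0,0.05],"angular":[0,0,0]}]' | egrep 'pos|force:'
python3 -m creep '[{"travel":[0,0,0.05],"angular":[0,0,0]},{"travel":[0,0,0.05],"angular":[0,0,0]},{"travel":[0,0,0.05],"angular":[0,0,0]}]' | egrep 'pos|force:'
```

```text
ee_pos: [512.0, 125.0, 40.6]
force: [-0.2, 0.5, 0.5]
grasp_force: 0.0
ee_pos: [512.0, 125.0, 40.1]
force: [-0.3, -0.1, 0.4]
grasp_force: 0.0
```

```bash
python3 -m creep '[{"travel":[0,0,0.05],"angular":[0,0,0]},{"travel":[0,0,0.05],"angular":[0,0,0]},{"travel":[0,0,0.05],"angular":[0,0,0]}]' | egrep 'pos|force:'
python3 -m creep '[{"travel":[0,0,0.05],"angular":[0,0,0]},{"travel":[0,0,0.05],"angular":[0,0,0]},{"travel":[0,0,0.05],"angular":[0,0,0]}]' | egrep 'pos|force:'
python3 - <<'E'
from rig import manip
import numpy as np
s=manip.observe();print(s['force'],s['wrist_torque'],np.round(s['joint_efforts'],2),s['time_s'])
E
```

```text
ee_pos: [512.0, 125.0, 39.6]
force: [0.4, -0.4, -0.9]
grasp_force: 0.0
ee_pos: [512.0, 125.0, 39.1]
force: [-1.1, 0.2, -0.3]
grasp_force: 0.0
[-1.05678491  0.23249142 -0.32516226] [-0.02524586 -0.03912779  0.05414539] [  0.   -38.33 -29.22   0.06  -0.    -0.  ] 5.0
```

```bash
python3 - <<'E'
from h import *
im,d=manip.capture('wrist');cv2.imwrite('pics/w1.png',im[...,::-1])
im,d=manip.capture('side');a=cv2.resize(im[130:290,270:450],None,fx=3.3,fy=3.3)
cv2.imwrite('pics/s1.png',a[...,::-1])
E
```

```text
(no output)
```

View pics/s1.png

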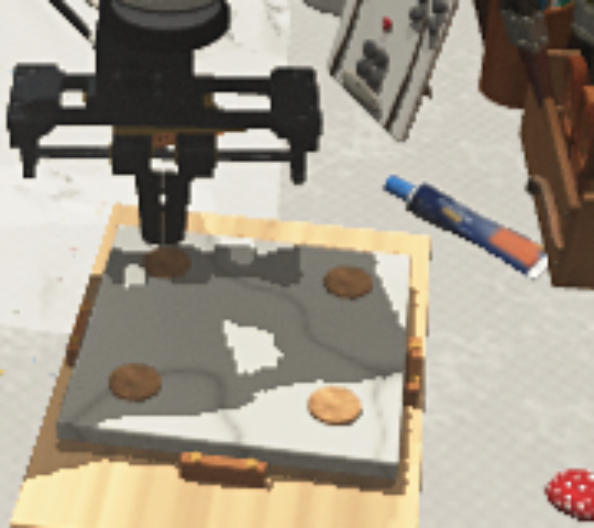

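```bash
python3 - <<'E'
from pads import *
from scipy.optimize import least_squares
k={c:manip.get_calibration(c) for c in('scene','side')}
def proj(c,X):
    q=np.array(k[c]['R'])@X+np.array(k[c]['t']);return np.array([k[c]['fx']*q[0]/q[2]+k[c]['cx'],k[c]['fy']*q[1]/q[2]+k[c]['cy']])
print(proj('side',np.array([512,125,39.])), 'seen tip',270+163/3.3,130+243/3.3)
for z in (0,40,60):print(z,proj('side',np.array([512,125,z])))
im,d=manip.capture('scene');print(proj('scene',np.array([512,125,39.])))
cv2.imwrite('pics/c1.png',cv2.resize(im[190:330,200:380],None,fx=3.3,fy=3.3)[...,::-1])
# depth of pads
for c in k:
    im,d=manip.capture(c);P=cloud(c,d)
    for p in ([512,125],[631,107],[613,-12],[494,6],[562,56]):
        u,v=proj(c,np.array(p+[42.])).astype(int);w=P[v-3:v+4,u-3:u+4].reshape(-1,3);print(c,p,np.round(np.median(w,0),1))
E
```

```text
[318.34647092 210.16467538] seen tip 319.3939393939394 203.63636363636363
0 [318.1667577  224.01439051]
40 [318.35120014 209.80021526]
60 [318.44710778 202.40903129]
[281.78777429 275.97174202]
scene [512, 125] [513.5 125.   43.3]
scene [631, 107] [630.8 108.5  43. ]
scene [613, -12] [507.4 148.  190.9]
scene [494, 6] [428.  140.8 171.6]
scene [562, 56] [495.  158.2 149.1]
side [512, 125] [511.2 123.6  42.9]
side [631, 107] [629.4 105.6  42.9]
side [613, -12] [612.9 -11.7  43. ]
side [494, 6] [493.2   6.4  42.8]
side [562, 56] [562.   60.8  40.1]
```

View pics/c1.png

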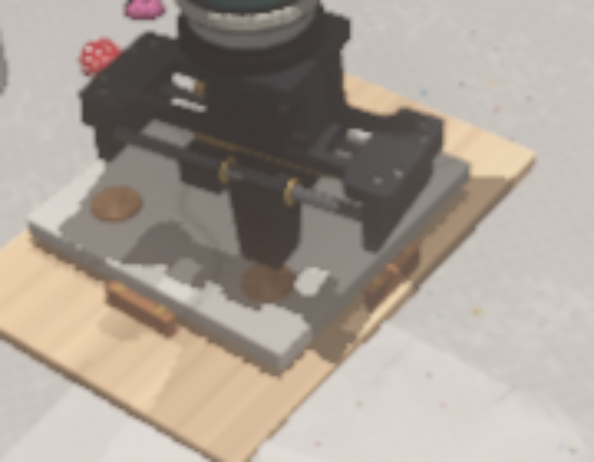

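```bash
python3 -m creep '[{"travel":[0,0,0.1],"angular":[0,0,0]},{"travel":[0,0,0.2],"angular":[0,0,0]},{"travel":[0,0,0.2],"angular":[0,0,0]}]' | egrep '_pos|^force:'
python3 -m creep '[{"travel":[0,0,0.1],"angular":[0,0,0]},{"travel":[0,0,0.1],"angular":[0,0,0]}]' | egrep '_pos|^force:'
python3 -m creep '[{"travel":[0,0,0.1],"angular":[0,0,0]},{"travel":[0,0,0.1],"angular":[0,0,0]}]' | egrep '_pos|^force:'
```

```text
ee_pos: [511.8, 125.0, 36.8]
force: [0.1, -0.1, -0.2]
ee_pos: [511.8, 125.0, 35.9]
force: [-0.4, -1.2, -0.1]
ee_pos: [511.9, 125.0, 34.9]
force: [0.6, -0.3, 0.8]
```

```bash
python3 -m creep '[{"travel":[0,0,0.1],"angular":[0,0,0]},{"travel":[0,0,0.2],"angular":[0,0,0]},{"travel":[0,0,0.2],"angular":[0,0,0]}]' | egrep '_pos|^force:'
python3 -m creep '[{"travel":[0,0,0.1],"angular":[0,0,0]},{"travel":[0,0,0.1],"angular":[0,0,0]}]' | egrep '_pos|^force:'
python3 -m creep '[{"travel":[0,0,0.1],"angular":[0,0,0]},{"travel":[0,0,0.1],"angular":[0,0,0]}]' | egrep '_pos|^force:'
python3 -m creep '[{"travel":[0,0,0.1],"angular":[0,0,0]},{"travel":[0,0,0.1],"angular":[0,0,0]}]' | egrep '_pos|^force:'
```

```text
ee_pos: [511.8, 125.0, 32.8]
force: [-1.0, -0.9, 0.1]
ee_pos: [511.9, 125.0, 31.9]
force: [-0.1, 0.5, 0.4]
ee_pos: [511.9, 125.0, 30.9]
force: [-0.3, 0.5, -0.5]
ee_pos: [511.9, 125.0, 29.9]
force: [-0.0, -0.6, -0.8]
```

```bash
python3 - <<'E'
from h import *
im,d=manip.capture('side');P=cloud('side',d)
cv2.imwrite('pics/s2.png',cv2.resize(im[130:290,270:450],None,fx=3.3,fy=3.3)[...,::-1])
z=P[...,2]
for r in range(192,222,2): print(r,np.round(z[r,312:328:3]),np.round(P[r,319,:2]))
E
```

```text
192 [94. 94. 93. 93. 94. 94.] [512. 242.]
194 [89. 89. 88. 89. 88. 90.] [512. 219.]
196 [84. 81. 84. 84. 85. 16.] [513. 131.]
198 [77. 77. 76. 78. 80. 15.] [513. 125.]
200 [72. 75. 73. 72. 73. 40.] [513. 162.]
202 [41. 68. 68. 68. 69. 42.] [513. 153.]
204 [39. 64. 63. 62. 64. 41.] [513. 147.]
206 [42. 57. 57. 57. 59. 41.] [513. 133.]
208 [39. 46. 42. 43. 42. 43.] [513. 131.]
210 [43. 43. 42. 41. 42. 44.] [513. 122.]
212 [41. 43. 41. 43. 44. 38.] [514. 112.]
214 [42. 39. 40. 40. 40. 40.] [514. 112.]
216 [41. 40. 41. 40. 39. 40.] [514. 104.]
218 [39. 42. 40. 41. 43. 40.] [514.  97.]
220 [42. 39. 40. 39. 39. 39.] [514.  90.]
```

View pics/s2.png

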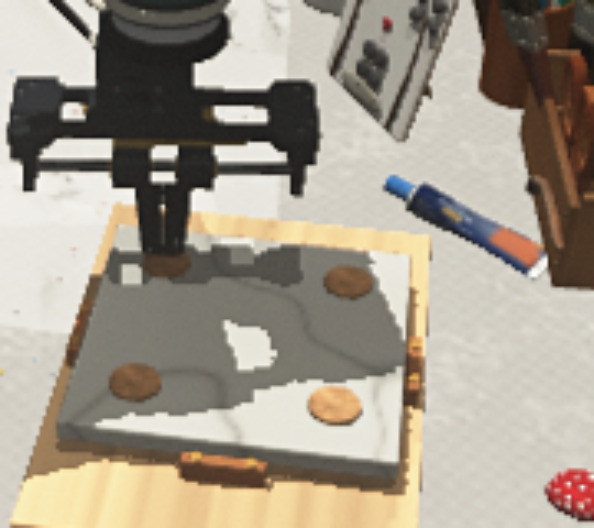

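```bash
python3 - <<'E'
from h import *
s=manip.observe();print(s['ee_pos'],s['time_s'],s['grip_width'])
for c in('side','scene'):
    im,d=manip.capture(c);P=cloud(c,d)
    m=(P[...,2]>47)&(P[...,2]<75)&(abs(P[...,0]-512)<30)&(abs(P[...,1]-125)<30)
    Q=P[m];print(c,len(Q),np.round(np.percentile(Q,[2,10,50,90,98],axis=0),1))
E
```

```text
[511.88055175 124.97686372  29.99296521] 6.6333 0.6038116060429332
side 95 [[500.2 112.9  56.3]
 [502.6 113.4  58.8]
 [513.  115.5  66.9]
 [523.9 118.   73.9]
 [526.1 128.5  74.4]]
scene 113 [[496.8 116.   55.5]
 [497.6 123.5  58.3]
 [509.  133.8  66.3]
 [521.2 135.6  73.4]
 [525.2 136.2  74.3]]
```

```bash
python3 -m creep '[{"travel":[0,0,0.2],"angular":[0,0,0]},{"travel":[0,0,0.4],"angular":[0,0,0]},{"travel":[0,0,0.4],"angular":[0,0,0]}]' | egrep '_pos|^force:'
python3 -m creep '[{"travel":[0,0,0.1],"angular":[0,0,0]},{"travel":[0,0,0.2],"angular":[0,0,0]},{"travel":[0,0,0.2],"angular":[0,0,0]}]' | egrep '_pos|^force:'
python3 -m creep '[{"travel":[0,0,0.1],"angular":[0,0,0]},{"travel":[0,0,0.1],"angular":[0,0,0]}]' | egrep '_pos|^force:'
python3 -m creep '[{"travel":[0,0,0.1],"angular":[0,0,0]},{"travel":[0,0,0.1],"angular":[0,0,0]}]' | egrep '_pos|^force:'
```

```text
ee_pos: [511.6, 124.9, 25.6]
force: [0.1, 0.1, 0.4]
ee_pos: [511.8, 124.9, 23.9]
force: [0.7, -0.1, 0.0]
ee_pos: [511.9, 125.0, 23.0]
force: [0.4, -0.6, 0.1]
ee_pos: [511.9, 125.0, 22.0]
force: [-0.3, -0.3, -0.4]
```

```bash
python3 -m creep '[{"travel":[0,0,0.1],"angular":[0,0,0]},{"travel":[0,0,0.1],"angular":[0,0,0]}]' | egrep '_pos|^force:'
python3 - <<'E'
from h import *
for c in('side',):
    im,d=manip.capture(c);P=cloud(c,d)
    cv2.imwrite('pics/s3.png',cv2.resize(im[130:290,270:450],None,fx=3.3,fy=3.3)[...,::-1])
    z=P[...,2]
    for r in range(200,222,2): print(r,np.round(z[r,310:330:2]),np.round(P[r,319,:2]))
E
```

```text
ee_pos: [511.9, 125.0, 21.0]
force: [-0.4, 0.0, -0.3]
200 [42. 76. 73. 73. 74. 73. 72. 73. 75. 38.] [513. 159.]
202 [40. 68. 69. 66. 67. 67. 66. 70. 70. 38.] [513. 155.]
204 [42. 63. 62. 62. 62. 62. 63. 65. 63. 40.] [513. 146.]
206 [40. 39. 58. 56. 57. 58. 57. 58. 39. 41.] [513. 136.]
208 [41. 39. 53. 50. 51. 50. 51. 53. 41. 40.] [513. 127.]
210 [38. 38. 43. 46. 47. 45. 45. 42. 43. 41.] [513. 121.]
212 [38. 40. 41. 42. 45. 41. 42. 41. 40. 40.] [514. 117.]
214 [39. 40. 39. 40. 41. 39. 39. 38. 37. 42.] [514. 112.]
216 [41. 37. 40. 41. 41. 40. 40. 41. 40. 43.] [514. 103.]
218 [40. 40. 40. 39. 40. 40. 40. 41. 40. 39.] [514.  97.]
220 [40. 39. 41. 40. 39. 39. 40. 39. 38. 39.] [514.  90.]
```

View pics/s3.png

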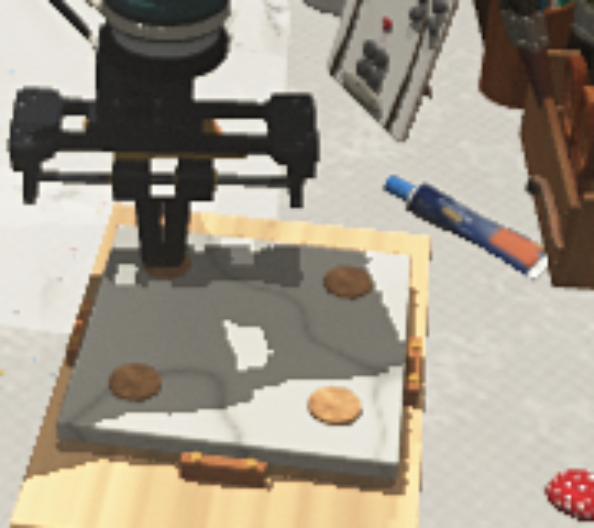

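```bash
python3 -m creep '[{"travel":[0,0,0.05],"angular":[0,0,0]},{"travel":[0,0,0.05],"angular":[0,0,0]}]' | egrep '_pos|^force:'
python3 -m creep '[{"travel":[0,0,0.05],"angular":[0,0,0]},{"travel":[0,0,0.05],"angular":[0,0,0]}]' | egrep '_pos|^force:'
python3 -m creep '[{"travel":[0,0,0.05],"angular":[0,0,0]},{"travel":[0,0,0.05],"angular":[0,0,0]}]' | egrep '_pos|^force:'
python3 -m creep '[{"travel":[0,0,0.05],"angular":[0,0,0]},{"travel":[0,0,0.05],"angular":[0,0,0]}]' | egrep '_pos|^force:'
```

```text
ee_pos: [512.0, 125.0, 20.5]
force: [-0.8, -0.2, -0.8]
ee_pos: [512.0, 125.0, 20.1]
force: [-0.0, -0.8, 1.1]
ee_pos: [511.9, 125.0, 19.5]
force: [0.7, 0.2, -0.3]
ee_pos: [512.0, 125.0, 19.0]
force: [0.4, -0.0, 0.6]
```

```bash
python3 -m creep '[{"travel":[0,0,0.05],"angular":[0,0,0]},{"travel":[0,0,0.05],"angular":[0,0,0]}]' | egrep '_pos|^force:'
python3 -m creep '[{"travel":[0,0,0.05],"angular":[0,0,0]},{"travel":[0,0,0.05],"angular":[0,0,0]}]' | egrep '_pos|^force:'
python3 -m creep '[{"travel":[0,0,0.05],"angular":[0,0,0]},{"travel":[0,0,0.05],"angular":[0,0,0]}]' | egrep '_pos|^force:'
python3 -m creep '[{"travel":[0,0,0.05],"angular":[0,0,0]},{"travel":[0,0,0.05],"angular":[0,0,0]}]' | egrep '_pos|^force:'
```

```text
ee_pos: [512.0, 125.0, 18.5]
force: [0.1, 0.6, 0.1]
ee_pos: [512.0, 125.0, 18.2]
force: [-1.1, -0.3, 1.7]
ee_pos: [512.0, 125.1, 18.0]
force: [-1.1, 0.4, 4.5]
ee_pos: [512.0, 125.1, 17.8]
force: [-4.7, 0.5, 7.5]
```

```bash
python3 -m creep '[{"travel":[0,0,-1],"angular":[0,0,0]},{"travel":[-0.6,4,-1],"angular":[0,0,0]},{"travel":[-1.2,8,-1],"angular":[0,0,0]},{"travel":[-1.8,11.9,-1],"angular":[0,0,0]},{"travel":[-1.8,11.9,-1],"angular":[0,0,0]},{"travel":[-1.8,11.9,-0.6],"angular":[0,0,0]},{"travel":[-1.8,11.9,-0.25],"angular":[0,0,0]},{"travel":[-1.8,11.9,-0.25],"angular":[0,0,0]},{"travel":[-1.8,11.9,-0.15],"angular":[0,0,0]},{"travel":[-1.8,11.9,-0.05],"angular":[0,0,0]},{"travel":[-1.8,11.9,0.03],"angular":[0,0,0]},{"travel":[-1.8,11.9,0.03],"angular":[0,0,0]}]' | egrep '_pos|^force:|time'
```

```text
time_s: 10.12
ee_pos: [629.2, 107.2, 17.7]
force: [-5.2, -0.4, 6.5]
```

```bash
python3 -m creep '[{"travel":[0,0,-1],"angular":[0,0,0]},{"travel":[-4,-0.6,-1],"angular":[0,0,0]},{"travel":[-8,-1.2,-1],"angular":[0,0,0]},{"travel":[-11.9,-1.8,-1],"angular":[0,0,0]},{"travel":[-11.9,-1.8,-1],"angular":[0,0,0]},{"travel":[-11.9,-1.8,-0.6],"angular":[0,0,0]},{"travel":[-11.9,-1.8,-0.25],"angular":[0,0,0]},{"travel":[-11.9,-1.8,-0.25],"angular":[0,0,0]},{"travel":[-11.9,-1.8,-0.15],"angular":[0,0,0]},{"travel":[-11.9,-1.8,-0.05],"angular":[0,0,0]},{"travel":[-11.9,-1.8,0],"angular":[0,0,0]},{"travel":[-11.9,-1.8,0],"angular":[0,0,0]}]' | egrep '_pos|^force:|time'
python3 -m creep '[{"travel":[0,0,-1],"angular":[0,0,0]},{"travel":[-0.6,-4,-1],"angular":[0,0,0]},{"travel":[1.2,-8,-1],"angular":[0,0,0]},{"travel":[1.8,-11.9,-1],"angular":[0,0,0]},{"travel":[1.8,-11.9,-1],"angular":[0,0,0]},{"travel":[1.8,-11.9,-0.6],"angular":[0,0,0]},{"travel":[1.8,-11.9,-0.25],"angular":[0,0,0]},{"travel":[1.8,-11.9,-0.25],"angular":[0,0,0]},{"travel":[1.8,-11.9,-0.15],"angular":[0,0,0]},{"travel":[1.8,-11.9,-0.05],"angular":[0,0,0]},{"travel":[1.8,-11.9,0],"angular":[0,0,0]},{"travel":[1.8,-11.9,0],"angular":[0,0,0]}]' | egrep '_pos|^force:|time'
```

```text
time_s: 11.12
ee_pos: [613.0, -10.8, 17.1]
force: [-2.6, 1.8, 3.9]
time_s: 12.12
ee_pos: [496.2, 5.7, 17.9]
force: [0.2, -0.3, 5.1]
```

```bash
python3 -m creep '[{"travel":[0,0,-1],"angular":[0,0,0]},{"travel":[-0.6,4,-1],"angular":[0,0,0]},{"travel":[-1.2,8,-1],"angular":[0,0,0]},{"travel":[-1.8,11.9,-1],"angular":[0,0,0]},{"travel":[-1.8,11.9,-1],"angular":[0,0,0]},{"travel":[-1.8,11.9,-0.6],"angular":[0,0,0]},{"travel":[-1.8,11.9,-0.25],"angular":[0,0,0]},{"travel":[-1.8,11.9,-0.1],"angular":[0,0,0]},{"travel":[-1.8,11.9,0],"angular":[0,0,0]},{"travel":[-1.8,11.9,0.07],"angular":[0,0,0]},{"travel":[-1.8,11.9,0.14],"angular":[0,0,0]},{"travel":[-1.8,11.9,0.14],"angular":[0,0,0]},{"travel":[-1.8,11.9,0.14],"angular":[0,0,0]}]' | egrep '_pos|^force:|time'
```

```text
time_s: 13.2
ee_pos: [611.9, -12.1, 16.4]
force: [-1.1, -1.6, 5.8]
```

```bash
python3 -m creep '[{"travel":[0,0,0.07],"angular":[0,0,0]},{"travel":[0,0,0.15],"angular":[0,0,0]},{"travel":[0,0,0.15],"angular":[0,0,0]},{"travel":[0,0,0.15],"angular":[0,0,0]}]' | egrep '_pos|^force:|time'
python3 - <<'E'
from h import *
im,d=manip.capture('side');P=cloud('side',d)
q=P.reshape(-1,3);r=q-[562.5,56.5,0];a=np.radians(-8.4);u=r[:,0]*np.cos(a)+r[:,1]*np.sin(a);v=-r[:,0]*np.sin(a)+r[:,1]*np.cos(a)
m=(abs(u)<95)&(abs(v)<95)&(abs(q[:,2]-38)<4)
A=np.c_[u[m],v[m],np.ones(m.sum())];print(np.linalg.lstsq(A,q[m,2],rcond=None)[0])
E
```

```text
time_s: 13.53
ee_pos: [612.1, -12.3, 15.2]
force: [-2.1, -2.1, 6.8]
[-2.13017209e-02  1.94918894e-02  3.94233402e+01]
```

```bash
python3 -m creep '[{"travel":[0,0,-4],"angular":[0,0,0]},{"travel":[1,0,-8],"angular":[0,0,0.1]},{"travel":[4,-1,-11],"angular":[0,0,0.22]},{"travel":[7,-2,-14],"angular":[0,0,0.34]},{"travel":[10,-3,-16],"angular":[0,0,0.46]},{"travel":[13.5,-4,-18],"angular":[0,0,0.58]},{"travel":[17,-5,-20],"angular":[0,0,0.7]},{"travel":[20.5,-6,-22],"angular":[0,0,0.82]},{"travel":[24,-7,-24],"angular":[0,0,0.94]},{"travel":[28,-8,-26],"angular":[0,0,1.06]},{"travel":[32,-9,-28],"angular":[0,0,1.18]},{"travel":[35.7,-9.7,-28],"angular":[0,0,1.22]},{"travel":[35.7,-9.7,-28],"angular":[0,0,1.22]},{"travel":[35.7,-9.7,-28],"angular":[0,0,1.22]},{"travel":[35.7,-9.7,-28],"angular":[0,0,1.22]},{"travel":[35.7,-9.7,-28],"angular":[0,0,1.22]}]' -1
cat > wl.py <<'E'
from h import *
import sys
def wedge(c,n):
    im,d=manip.capture(c);cv2.imwrite(f'pics/{n}.png',im[...,::-1]);P=cloud(c,d)
    for q,z in dict(wedge_grip=36,wedge_nose=2.5).items():
        print(c,q,[(round(x['p'],2),np.round(x['point']),np.round(onz(c,x['point'],z)[:2],1)) for x in manip.place_of(c,q)[:2]])
    t=manip.trace(c,'wedge')
    if t:
        m=np.array(t[0]['region']);print(t[0]['p'],t[0]['box'],m.sum())
        Q=P[m];
        for lo,hi in((36,52),(2,20)):
            s=Q[(Q[:,2]>lo)&(Q[:,2]<hi)]
            if len(s)>8: print(lo,len(s),np.round(np.median(s,0),1),cv2.minAreaRect(s[:,:2].astype(np.float32)))
    return im,d,P
E
python3 - <<'E'
from wl import *
wedge('wrist','w2')
E
```

```text
time_s: 14.92
ee_pos: [515.4, 343.3, 292.8]
ee_rot: [[0.939, 0.343, -0.002], [0.343, -0.939, -0.002], [-0.002, 0.001, -1.0]]
force: [-0.0, -0.5, -0.1]
grip_width: 88.0
grasp_force: 0.0
wrist wedge_grip [(0.63, array([324., 204.]), array([506.2, 334.1]))]
wrist wedge_nose [(0.56, array([321., 152.]), array([555.5, 355.6]))]
0.97 [324.9, 182.9, 23.6, 61.7] 1384
36 274 [505.  335.7  43.5] ((504.3453674316406, 335.4620056152344), (19.37791633605957, 14.952592849731445), 19.8884220123291)
2 1073 [530.8 344.3   9. ] ((525.0706787109375, 341.8635559082031), (63.616065979003906, 25.91700553894043), 17.798053741455078)
```

View pics/w2.png

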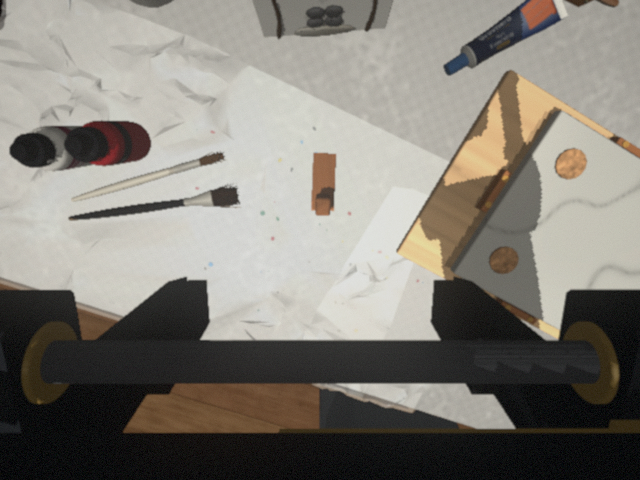

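```bash
python3 -m creep '[{"travel":[-1.3,0.4,4],"angular":[0,0,0.035]},{"travel":[-1.3,0.4,8],"angular":[0,0,0.035]},{"travel":[-1.3,0.4,12],"angular":[0,0,0.035]},{"travel":[-1.3,0.4,16],"angular":[0,0,0.035]},{"travel":[-1.3,0.4,20],"angular":[0,0,0.035]},{"travel":[-1.3,0.4,23],"angular":[0,0,0.035]},{"travel":[-1.3,0.4,25],"angular":[0,0,0.035]},{"travel":[-1.3,0.4,26],"angular":[0,0,0.035]},{"travel":[-1.3,0.4,26.4],"angular":[0,0,0.035]},{"travel":[-1.3,0.4,26.4],"angular":[0,0,0.035]},{"travel":[-1.3,0.4,26.4],"angular":[0,0,0.035]}]'
python3 - <<'E'
from h import *
for c in('side','scene'):
    im,d=manip.capture(c);P=cloud(c,d);cv2.imwrite(f'pics/{c}4.png',im[...,::-1])
    # fingers: points within 75 mm of grip in plan, along closing axis beyond 25mm
    r=P-[504.5,335.3,0];w=r[...,0]*-0.31+r[...,1]*0.95;l=r[...,0]*.95+r[...,1]*.31
    for s in(1,-1):
        m=(abs(l)<14)&(s*w>38)&(s*w<66)&(P[...,2]>8)&(P[...,2]<90)
        z=P[...,2][m];print(c,s,m.sum(),np.round(np.percentile(z,[0,2,5,10,50]),1) if m.sum() else '')
E
```

```text
time_s: 16.03
ee_pos: [506.5, 337.2, 31.5]
ee_rot: [[0.951, 0.31, 0.002], [0.31, -0.951, 0.001], [0.002, -0.001, -1.0]]
force: [0.7, -0.1, -0.5]
grip_width: 87.8
grasp_force: 0.0
side 1 46 [ 9.1  9.3 56.  57.2 68.8]
side -1 101 [ 8.1 56.9 60.  62.3 73.5]
scene 1 60 [ 8.2  8.3 54.  61.6 67.8]
scene -1 111 [57.6 57.8 59.1 60.7 72.5]
```

```bash
python3 -m creep '[{"travel":[0,0,1],"angular":[0,0,0]},{"travel":[0,0,2],"angular":[0,0,0]},{"travel":[0,0,2.7],"angular":[0,0,0]},{"travel":[0,0,3.1],"angular":[0,0,0]},{"travel":[0,0,3.3],"angular":[0,0,0]},{"travel":[0,0,3.3],"angular":[0,0,0]}]'
python3 -m creep '[{"travel":[0,0,0],"angular":[0,0,0]},{"travel":[0,0,0],"angular":[0,0,0]},{"travel":[0,0,0],"angular":[0,0,0]},{"travel":[0,0,0],"angular":[0,0,0]},{"travel":[0,0,0],"angular":[0,0,0]},{"travel":[0,0,0],"angular":[0,0,0]},{"travel":[0,0,0],"angular":[0,0,0]},{"travel":[0,0,0],"angular":[0,0,0]},{"travel":[0,0,0],"angular":[0,0,0]}]' 1 15
```

```text
time_s: 16.63
ee_pos: [504.4, 336.3, -4.3]
ee_rot: [[0.951, 0.311, -0.002], [0.311, -0.951, -0.001], [-0.002, 0.0, -1.0]]
force: [-0.4, -0.2, 0.3]
grip_width: 88.2
grasp_force: 0.0
time_s: 17.38
ee_pos: [505.2, 336.8, -3.1]
ee_rot: [[0.951, 0.311, 0.0], [0.311, -0.951, 0.0], [0.0, -0.0, -1.0]]
force: [-0.3, 1.1, -0.5]
grip_width: 30.2
grasp_force: 0.0
```

```bash
python3 -m creep '[{"travel":[0,0,0],"angular":[0,0,0]},{"travel":[0,0,0],"angular":[0,0,0]},{"travel":[0,0,0],"angular":[0,0,0]},{"travel":[0,0,0],"angular":[0,0,0]},{"travel":[0,0,0],"angular":[0,0,0]}]' 1 20 | tail -3
python3 -m creep '[{"travel":[0,0,-2],"angular":[0,0,0]},{"travel":[0,0,-5],"angular":[0,0,0]},{"travel":[0,0,-8],"angular":[0,0,0]},{"travel":[0,0,-10],"angular":[0,0,0]},{"travel":[0,0,-10],"angular":[0,0,0]},{"travel":[0,0,-10],"angular":[0,0,0]}]'
python3 - <<'E'
from wl import *
import os
im,d,P=wedge('side','s5')
E
```

```text
force: [-0.2, -0.4, -0.7]
grip_width: 16.1
grasp_force: 20.0
time_s: 18.3
ee_pos: [506.2, 337.4, 98.4]
ee_rot: [[0.951, 0.311, 0.003], [0.311, -0.951, 0.002], [0.003, -0.001, -1.0]]
force: [-0.3, 0.2, -1.6]
grip_width: 16.0
grasp_force: 20.0
side wedge_grip [(0.54, array([317., 126.]), array([501.2, 524. ]))]
side wedge_nose [(0.73, array([336., 136.]), array([558.7, 527.3]))]
0.46 [328.8, 129.6, 26.1, 17.3] 215
```

```bash
python3 -m creep '[{"travel":[0,2,0],"angular":[0,0,-0.05]},{"travel":[-0.5,5,0],"angular":[0,0,-0.15]},{"travel":[-1,9,0],"angular":[0,0,-0.25]},{"travel":[-1.4,12.5,0],"angular":[0,0,-0.35]},{"travel":[-1.8,16,0],"angular":[0,0,-0.44]},{"travel":[-2.2,19.5,0],"angular":[0,0,-0.53]},{"travel":[-2.6,23,0],"angular":[0,0,-0.62]},{"travel":[-3,26.5,0],"angular":[0,0,-0.7]},{"travel":[-3.4,30,0],"angular":[0,0,-0.78]},{"travel":[-3.8,33.5,0],"angular":[0,0,-0.86]},{"travel":[-4.2,37,0],"angular":[0,0,-0.94]},{"travel":[-4.6,40.5,0],"angular":[0,0,-1.02]},{"travel":[-5,43.5,0],"angular":[0,0,-1.08]},{"travel":[-5.2,45,0],"angular":[0,0,-1.108]},{"travel":[-5.2,45.7,0],"angular":[0,0,-1.108]},{"travel":[-5.2,45.7,0],"angular":[0,0,-1.108]},{"travel":[-5.2,45.7,0],"angular":[0,0,-1.108]},{"travel":[-5.2,45.7,0],"angular":[0,0,-1.108]}]'
python3 - <<'E'
from pads import *
s=manip.observe();print(s['time_s'],s['ee_pos'],s['grip_width'])
im,d=manip.capture('wrist');cv2.imwrite('pics/w6.png',im[...,::-1]);P=cloud('wrist',d)
k=[(x['p'],np.round(x['point']),np.round(onz('wrist',x['point'],102.5)[:2],1)) for x in manip.place_of('wrist','wedge_nose')[:2]];print(k)
t=manip.trace('wrist','wedge')
if t:
    m=np.array(t[0]['region']);Q=P[m];print(t[0]['p'],m.sum(),np.round(np.percentile(Q,[2,50,98],axis=0),1));s=Q[(Q[:,2]>95)&(Q[:,2]<120)];print(len(s),cv2.minAreaRect(s[:,:2].astype(np.float32)))
est=np.array([[512,125],[630,107],[613,-12],[494,6.]]);print(pads('wrist',im,est))
m=(abs(P[...,2]-40)<4)&(abs(P[...,0]-562)<150)&(abs(P[...,1]-56)<150);print(m.sum(),cv2.minAreaRect(P[m][:,:2].astype(np.float32)))
E
```

```text
time_s: 20.0
ee_pos: [597.0, -112.4, 96.1]
ee_rot: [[0.146, 0.989, -0.002], [0.989, -0.146, 0.001], [0.001, -0.002, -1.0]]
force: [-0.6, 1.2, -0.2]
grip_width: 15.9
grasp_force: 20.0
20.0 [ 596.98172177 -112.44252002   96.0972566 ] 15.873940393363036
[(0.83, array([318., 165.]), array([605.6, -61.5]))]
0.66 10088 [[ 589.6 -114.6  102.9]
 [ 601.5  -91.7  109.2]
 [ 616.2  -62.5  143.7]]
7620 ((602.6249389648438, -85.41410827636719), (47.1048469543457, 26.102418899536133), 81.32952880859375)
[(np.int64(2), np.int32(3031), array([617.6, -10.8])), (np.int64(3), np.int32(2299), array([499.6,   6.3]))]
49462 ((556.543212890625, -8.76767349243164), (65.42530059814453, 199.88624572753906), 81.61019134521484)
```

View pics/w6.png

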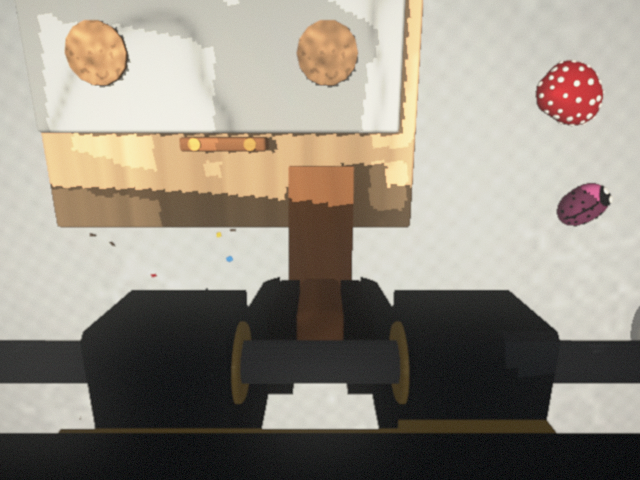

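```bash
python3 -m creep '[{"travel":[0,0.2,3],"angular":[0,0,0]},{"travel":[0,0.2,5.5],"angular":[0,0,0]},{"travel":[0,0.2,7.5],"angular":[0,0,0]},{"travel":[0,0.2,8.2],"angular":[0,0,0]},{"travel":[0,0.2,8.5],"angular":[0,0,0]},{"travel":[0,0.2,8.55],"angular":[0,0,0]},{"travel":[0,0.2,8.55],"angular":[0,0,0]},{"travel":[0,0.2,8.55],"angular":[0,0,0]}]' | egrep '_pos|^force|width'
python3 -m creep '[{"travel":[0,0,0.05],"angular":[0,0,0]},{"travel":[0,0,0.07],"angular":[0,0,0]},{"travel":[0,0,0.07],"angular":[0,0,0]}]' | egrep '_pos|^force|width'
```

```text
ee_pos: [601.1, -114.2, 12.9]
force: [0.4, -0.4, -0.8]
grip_width: 15.8
ee_pos: [600.1, -114.2, 11.3]
force: [-0.3, 0.5, -0.8]
grip_width: 15.9
```

```bash
python3 -m creep '[{"travel":[0,0,0],"angular":[0,0,0]},{"travel":[0,0,0],"angular":[0,0,0]},{"travel":[0,0,0],"angular":[0,0,0]}]' | egrep '_pos|^force|width'
python3 -m creep '[{"travel":[0.4,0,0],"angular":[0,0,0]},{"travel":[0.8,0,0],"angular":[0,0,0]},{"travel":[1.2,0,0],"angular":[0,0,0]},{"travel":[1.6,0,0],"angular":[0,0,0]},{"travel":[2,0,0],"angular":[0,0,0]},{"travel":[2.4,0,0],"angular":[0,0,0]},{"travel":[2.8,0,0],"angular":[0,0,0]},{"travel":[2.8,0,0],"angular":[0,0,0]},{"travel":[2.8,0,0],"angular":[0,0,0]}]' | egrep '_pos|^force|width'
python3 - <<'E'
from h import *
im,d=manip.capture('wrist');cv2.imwrite('pics/w7.png',im[...,::-1])
E
```

```text
ee_pos: [599.7, -114.1, 10.8]
force: [-0.0, -0.4, 0.3]
grip_width: 15.7
ee_pos: [604.0, -85.8, 10.8]
force: [-0.3, 0.9, 0.7]
grip_width: 15.7
```

View pics/w7.png

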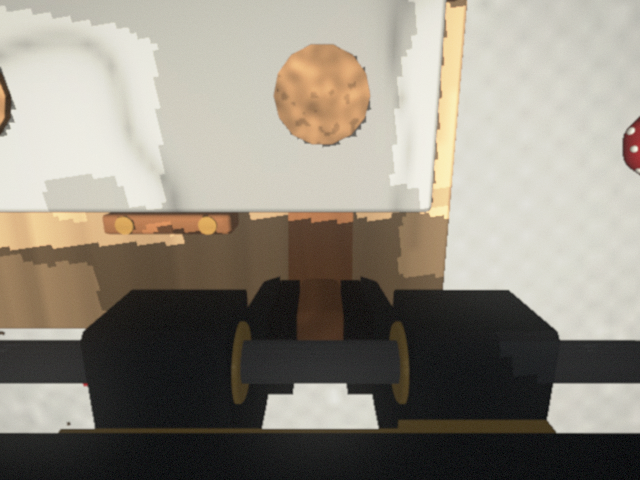

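```bash
python3 -m creep '[{"travel":[0.1,0,0.03],"angular":[0,0,0]},{"travel":[0.3,0,0.04],"angular":[0,0,0]},{"travel":[0.5,0,0.04],"angular":[0,0,0]},{"travel":[0.5,0,0.04],"angular":[0,0,0]},{"travel":[0.5,0,0.04],"angular":[0,0,0]}]' | egrep '_pos|^force|width'
python3 -m creep '[{"travel":[0.1,0,0],"angular":[0,0,0]},{"travel":[0.1,0,0],"angular":[0,0,0]},{"travel":[0.1,0,0],"angular":[0,0,0]}]' | egrep '_pos|^force|width'
python3 -m creep '[{"travel":[0.1,0,0],"angular":[0,0,0]},{"travel":[0.1,0,0],"angular":[0,0,0]},{"travel":[0.1,0,0],"angular":[0,0,0]}]' | egrep '_pos|^force|width'
```

```text
ee_pos: [605.0, -81.6, 10.8]
force: [-0.2, -1.3, 3.8]
grip_width: 15.7
ee_pos: [605.1, -80.7, 10.8]
force: [0.2, -2.2, 5.3]
grip_width: 15.7
ee_pos: [605.3, -79.8, 10.8]
force: [-0.6, -2.3, 5.1]
grip_width: 15.9
```

```bash
cat > tilt.py <<'E'
from h import *
def tilt():
  for c in('side','scene'):
    im,d=manip.capture(c);P=cloud(c,d);q=P.reshape(-1,3);r=q-[563.5,56.5,0];a=np.radians(-8.4);u=r[:,0]*np.cos(a)+r[:,1]*np.sin(a);v=-r[:,0]*np.sin(a)+r[:,1]*np.cos(a)
    m=(abs(u)<95)&(abs(v)<95)&(abs(q[:,2]-40)<5)
    for i in range(3):
        m&=(np.hypot(abs(u)-60,abs(v)-60)>20)
        A=np.c_[u[m],v[m],np.ones(m.sum())];s=np.linalg.lstsq(A,q[m,2],rcond=None)[0]
    print(c,m.sum(),np.round(s,4))
E
python3 -m creep '[{"travel":[0.1,0,0],"angular":[0,0,0]},{"travel":[0.1,0,0],"angular":[0,0,0]},{"travel":[0.1,0,0],"angular":[0,0,0]}]' | egrep '_pos|^force|width'
python3 -m creep '[{"travel":[0.1,0,0],"angular":[0,0,0]},{"travel":[0.1,0,0],"angular":[0,0,0]},{"travel":[0.1,0,0],"angular":[0,0,0]}]' | egrep '_pos|^force|width'
python3 -c "
from tilt import *
tilt()"
```

```text
ee_pos: [605.4, -78.8, 10.8]
force: [0.2, -2.7, 5.4]
grip_width: 15.8
ee_pos: [605.5, -77.8, 10.8]
force: [0.9, -3.1, 4.9]
grip_width: 15.9
side 1840 [-8.00000e-04  5.00000e-04  3.98311e+01]
scene 4818 [-1.10000e-03  0.00000e+00  4.05096e+01]
```

```bash
python3 -m creep '[{"travel":[0.1,0,0],"angular":[0,0,0]},{"travel":[0.1,0,0],"angular":[0,0,0]},{"travel":[0.1,0,0],"angular":[0,0,0]}]' | egrep '_pos|^force|width'
python3 -m creep '[{"travel":[0.1,0,0],"angular":[0,0,0]},{"travel":[0.1,0,0],"angular":[0,0,0]},{"travel":[0.1,0,0],"angular":[0,0,0]}]' | egrep '_pos|^force|width'
python3 -c "
from tilt import *
tilt()
im,d=manip.capture('wrist');P=cloud('wrist',d);z=P[...,2]
m=(abs(z-40)<4);m[280:]=0
print(np.where(m[:,290:350].mean(1)>.5)[0].max(), [ (r,np.round(np.median(P[r,300:340],0),1)) for r in range(190,280,8)])
"
```

```text
ee_pos: [605.7, -76.8, 10.8]
force: [-0.5, -2.8, 4.5]
grip_width: 15.8
ee_pos: [605.8, -75.9, 10.8]
force: [-0.3, -3.3, 4.8]
grip_width: 15.8
side 1844 [ 1.10000e-03 -2.00000e-04  3.99174e+01]
scene 4825 [-6.00000e-04 -8.00000e-04  4.05143e+01]
238 [(190, array([613.6, -32. ,  37.6])), (198, array([613.1, -34.9,  37.5])), (206, array([612.7, -37.7,  37.7])), (214, array([612.7, -40.7,  37.5])), (222, array([611.9, -43.6,  37.5])), (230, array([611.4, -46.6,  37.5])), (238, array([610.9, -49.7,  36.9])), (246, array([609.9, -56.6,  24. ])), (254, array([609.5, -59.7,  24.7])), (262, array([609. , -62.9,  25.2])), (270, array([608.5, -66.1,  25.7])), (278, array([608.1, -69.3,  26.7]))]
```

```bash
python3 -m creep '[{"travel":[0,0,-0.04],"angular":[0,0,0]},{"travel":[0,0,-0.04],"angular":[0,0,0]},{"travel":[0,0,-0.04],"angular":[0,0,0]},{"travel":[0,0,-0.04],"angular":[0,0,0]},{"travel":[0,0,-0.04],"angular":[0,0,0]},{"travel":[0,0,-0.04],"angular":[0,0,0]}]' 0.2 | egrep '_pos|force|width'
python3 -m creep '[{"travel":[0,0,-1],"angular":[0,0,0]},{"travel":[0,0,-2.5],"angular":[0,0,0]},{"travel":[0,0,-4.5],"angular":[0,0,0]},{"travel":[0,0,-7],"angular":[0,0,0]},{"travel":[-2,0,-9],"angular":[0,0,0]},{"travel":[-3,0,-9],"angular":[0,0,0]},{"travel":[-3,0,-9],"angular":[0,0,0]},{"travel":[-3,0,-9],"angular":[0,0,0]}]' 0.2
python3 - <<'E'
from tilt import *
tilt()
from wl import *
im,d,P=wedge('side','s8')
im,d,P=wedge('wrist','w8')
E
```

```text
ee_pos: [605.0, -75.3, 10.3]
force: [0.2, 0.7, -0.0]
grip_width: 35.2
grasp_force: 0.0
time_s: 25.45
ee_pos: [600.4, -105.4, 100.3]
ee_rot: [[0.148, 0.989, -0.001], [0.989, -0.148, 0.0], [0.0, -0.001, -1.0]]
force: [-0.4, 1.0, -0.2]
grip_width: 35.2
grasp_force: 0.0
side 2929 [3.0000e-04 4.0000e-04 3.9904e+01]
scene 4825 [-1.00000e-03 -5.00000e-04  4.05109e+01]
side wedge_grip [(0.76, array([367., 276.]), array([605.6, -68.6]))]
side wedge_nose [(0.78, array([368., 270.]), array([613.1, -20.2]))]
0.8 [369.8, 278.8, 13.3, 28.6] 307
36 56 [605.2 -88.4  44.4] ((605.3367919921875, -88.18445587158203), (6.057466506958008, 15.482645988464355), 81.84054565429688)
2 23 [604.  -87.7  17.2] ((603.9066162109375, -87.88636779785156), (3.0858652591705322, 22.43743896484375), 81.3430404663086)
wrist wedge_grip [(0.68, array([321., 202.]), array([606.2, -81.4]))]
wrist wedge_nose []
0.94 [325.1, 185.0, 41.9, 71.4] 3082
36 111 [608.7 -69.5  42.5] ((609.5289306640625, -61.02153778076172), (22.377424240112305, 15.670267105102539), 81.42250061035156)
2 9 [614.4 -94.7  12.9] ((605.1455688476562, -95.58503723144531), (6.309423923492432, 20.76890754699707), 82.17527770996094)
```

View pics/w8.png

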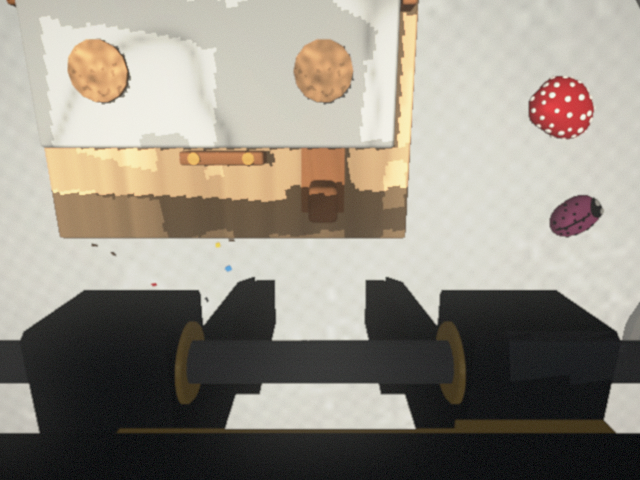

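```bash
python3 -m creep '[{"travel":[2,-1,0],"angular":[0,0,0]},{"travel":[5,-3,0],"angular":[0,0,0]},{"travel":[8.5,-5,0],"angular":[0,0,0]},{"travel":[12,-7,0],"angular":[0,0,0]},{"travel":[15.5,-9,0],"angular":[0,0,0]},{"travel":[19,-11,0],"angular":[0,0,0]},{"travel":[21.5,-12,0],"angular":[0,0,0]},{"travel":[21.5,-12,3],"angular":[0,0,0]},{"travel":[21.5,-12,5.5],"angular":[0,0,0]},{"travel":[21.5,-12,7],"angular":[0,0,0]},{"travel":[21.5,-12,7.8],"angular":[0,0,0]},{"travel":[21.5,-12,7.8],"angular":[0,0,0]},{"travel":[21.5,-12,7.8],"angular":[0,0,0]},{"travel":[21.5,-12,7.8],"angular":[0,0,0]}]' 1
python3 -m creep '[{"travel":[0,0,0.1],"angular":[0,0,0]},{"travel":[0,0,0.25],"angular":[0,0,0]},{"travel":[0,0,0.4],"angular":[0,0,0]},{"travel":[0,0,0.5],"angular":[0,0,0]},{"travel":[0,0,0.5],"angular":[0,0,0]},{"travel":[0,0,0.5],"angular":[0,0,0]}]' | egrep '_pos|^force|width'
```

```text
time_s: 27.12
ee_pos: [515.0, 125.1, 23.9]
ee_rot: [[0.147, 0.989, 0.002], [0.989, -0.147, 0.0], [0.001, 0.002, -1.0]]
force: [0.3, -0.1, -0.6]
grip_width: 0.5
grasp_force: 0.0
ee_pos: [514.2, 125.1, 18.1]
force: [-0.5, 0.3, 2.1]
grip_width: 0.5
```

```bash
python3 -m creep '[{"travel":[0,0,0.07],"angular":[0,0,0]},{"travel":[0,0,0.13],"angular":[0,0,0]},{"travel":[0,0,0.13],"angular":[0,0,0]},{"travel":[0,0,0.13],"angular":[0,0,0]},{"travel":[0,0,0.13],"angular":[0,0,0]}]' | egrep '_pos|^force|width'
```

```text
ee_pos: [514.1, 125.1, 17.7]
force: [-3.0, -0.9, 9.2]
grip_width: 0.3
```

```bash
python3 -m creep '[{"travel":[0,0,0],"angular":[0,0,0]},{"travel":[0,0,0],"angular":[0,0,0]},{"travel":[0,0,-1],"angular":[0,0,0]},{"travel":[0,4,-1],"angular":[0,0,0]},{"travel":[0,8,-1],"angular":[0,0,0]},{"travel":[0,12,-1],"angular":[0,0,0]},{"travel":[0,12,-1],"angular":[0,0,0]},{"travel":[0,12,-0.6],"angular":[0,0,0]},{"travel":[0,12,-0.3],"angular":[0,0,0]},{"travel":[0,12,-0.2],"angular":[0,0,0]},{"travel":[0,12,-0.1],"angular":[0,0,0]},{"travel":[0,12,0],"angular":[0,0,0]},{"travel":[0,12,0.03],"angular":[0,0,0]},{"travel":[0,12,0.03],"angular":[0,0,0]},{"travel":[0,12,0.03],"angular":[0,0,0]},{"travel":[0,12,0.03],"angular":[0,0,0]},{"travel":[0,12,0.03],"angular":[0,0,0]}]' | egrep '_pos|^force|width'
```

```text
ee_pos: [631.2, 107.5, 17.7]
force: [-2.2, -1.0, 9.0]
grip_width: 0.4
```

Now far right (wedged corner).

```bash
python3 -m creep '[{"travel":[0,0,0],"angular":[0,0,0]},{"travel":[0,0,0],"angular":[0,0,0]},{"travel":[0,0,-1],"angular":[0,0,0]},{"travel":[-4,0,-1],"angular":[0,0,0]},{"travel":[-8,0,-1],"angular":[0,0,0]},{"travel":[-12,0,-1],"angular":[0,0,0]},{"travel":[-12,0,-1],"angular":[0,0,0]},{"travel":[-12,0,-0.6],"angular":[0,0,0]},{"travel":[-12,0,-0.3],"angular":[0,0,0]},{"travel":[-12,0,-0.2],"angular":[0,0,0]},{"travel":[-12,0,-0.1],"angular":[0,0,0]},{"travel":[-12,0,0],"angular":[0,0,0]},{"travel":[-12,0,0.03],"angular":[0,0,0]},{"travel":[-12,0,0.03],"angular":[0,0,0]},{"travel":[-12,0,0.03],"angular":[0,0,0]}]' | egrep '_pos|^force|width'
python3 -c "
from tilt import *
tilt()"
```

```text
ee_pos: [614.2, -10.4, 17.9]
force: [-8.2, -3.9, 15.3]
grip_width: 0.4
side 3062 [-3.00000e-03 -1.40000e-03  3.97016e+01]
scene 4716 [-3.70000e-03 -9.00000e-04  4.03899e+01]
```

```bash
python3 -m creep '[{"travel":[0,0,-0.02],"angular":[0,0,0]},{"travel":[0,0,-0.02],"angular":[0,0,0]},{"travel":[0,0,-0.02],"angular":[0,0,0]},{"travel":[0,0,-1],"angular":[0,0,0]},{"travel":[0,-4,-1],"angular":[0,0,0]},{"travel":[0,-8,-1],"angular":[0,0,0]},{"travel":[0,-12,-1],"angular":[0,0,0]},{"travel":[0,-12,-1],"angular":[0,0,0]},{"travel":[0,-12,-0.6],"angular":[0,0,0]},{"travel":[0,-12,-0.3],"angular":[0,0,0]},{"travel":[0,-12,-0.2],"angular":[0,0,0]},{"travel":[0,-12,-0.1],"angular":[0,0,0]},{"travel":[0,-12,-0.03],"angular":[0,0,0]},{"travel":[0,-12,-0.03],"angular":[0,0,0]},{"travel":[0,-12,-0.03],"angular":[0,0,0]},{"travel":[0,-12,-0.03],"angular":[0,0,0]}]' | egrep '_pos|^force|width'
```

```text
ee_pos: [497.9, 7.0, 17.7]
force: [-4.9, 2.8, 11.8]
grip_width: 0.3
```

```bash
python3 -m creep '[{"travel":[0,0,0],"angular":[0,0,0]},{"travel":[0,0,0],"angular":[0,0,0]},{"travel":[0,0,0],"angular":[0,0,0]}]' | egrep '_pos|^force|time'
python3 -m creep '[{"travel":[0,0,-1],"angular":[0,0,0]},{"travel":[0,0,-4],"angular":[0,0,0]},{"travel":[0,0,-8],"angular":[0,0,0]},{"travel":[0,0,-11],"angular":[0,0,0]},{"travel":[0,0,-12],"angular":[0,0,0]},{"travel":[0,0,-12],"angular":[0,0,0]},{"travel":[0,0,-12],"angular":[0,0,0]},{"travel":[0,0,-12],"angular":[0,0,0]}]' | egrep '_pos|^force|time'
python3 - <<'E'
from wl import *
from tilt import tilt
tilt(); wedge('side','s9')
E
```

```text
time_s: 32.38
ee_pos: [497.8, 7.0, 17.7]
force: [-5.8, 2.8, 12.1]
time_s: 33.05
ee_pos: [495.1, 6.4, 134.3]
force: [-0.0, -0.2, -0.8]
side 4682 [6.00000e-04 1.00000e-04 3.99029e+01]
scene 4813 [-8.0000e-04 -6.0000e-04  4.0532e+01]
side wedge_grip [(0.54, array([364., 276.]), array([599.5, -69.8]))]
side wedge_nose [(0.87, array([367., 269.]), array([611.2, -18. ]))]
0.72 [368.6, 278.6, 15.1, 23.1] 294
36 57 [605.1 -88.3  45.1] ((605.107666015625, -87.67220306396484), (5.443611145019531, 15.721688270568848), 77.74871826171875)
2 18 [605.9 -88.5  17.9] ((603.9113159179688, -87.70842742919922), (3.7287652492523193, 22.45760726928711), 82.1781234741211)
```

Wedge in place and slab level; handing in.

```bash
python3 -c "
from rig import manip
print(manip.hand_in())"
```

```text
the job is handed in; nothing more can be done
None
```

The far right foot was the soft one: I pushed the wedge in under that corner from the right edge until snug. All four pads then took 9–15 N in the order asked, with the slab level within about 0.004 rad wherever I measured it and the stones not approached; the job is handed in at about 33 s, and no verdict came back.

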